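# Lock the stop collar of the brush stand

### The arm

A 6-joint arm with a two-finger parallel gripper is mounted at the origin on the work surface. World frame = base frame: x ahead of the robot, y to its left, z up, the work surface at z = 0. Lengths are in mm, angles in rad, forces in N, time in s.
With the tool pointing down it reaches from about 350 to 975 mm from the base axis. Payload 7.1 kg.
Tool frame: the origin (TCP) lies on the mounting face of the last link; the fingertips stand 182 mm ahead of it and the grasp point (between the pads) lies 163 mm ahead of it (ctrl.tip_reach is the distance from the TCP to the fingertips, in mm); z points along the fingers, y is the direction in which the jaws open and shut (so a half turn about z gives the same grasp; the last joint's range is limited). The gripper opens to 88 mm and grips with 3 to 60 N. Pads are 20 mm wide; open, the fingers measure 115 mm over their backs; the gripper's body (75 mm by 178 mm) begins 61 mm behind the grasp point.
Start: joints at [-1.187, 0.423, 1.63, -0, 1.089, -0.019], TCP at [245.013, -574.956, 404.675] pointing down, gripper open.
Joint ranges: [-3, 3], [-0.9, 2.11], [0.09, 2.58], [-1.31, 4.45], [0.11, 2.69], [-2.54, 2.54]. Speed limits (rad/s): [2.39, 2.39, 3.01, 3.14, 3.14, 3.14].

### API

Orientations are given as a rotation vector (axis times angle).
In Python, from workcell import ctrl gives the robot as it stands.
- The arm moves only by the tool jog_arm, never from a script. Its argument "steps" is a list that holds one entry, the list of rows, each a list of 7 numbers: the shift along the tool's x, y, z in m, then the turn, a rotation vector about the tool's x, y, z in degrees, then the gripper's target within -1 to 1 (shut at 1, half-way at 0, fully open at -1). A call has 1 to 20 rows; each row shifts and turns the commanded pose from where the row before left it, along the tool's axes as they then stand; what a row does not reach is not made up. A row lasts 1/12 s, in which the tool goes at most 41.7 mm and 7.16 degrees, less where a joint would pass 70% of its speed; a pose out of reach is approached as far as the arm can. A call is refused whole if a number of a shift passes 0.0417 or a number of a turn 7.16, either way. A call with a gripper value outside its range is refused whole. The fingers move at their own pace and stop on an object; the grip force is fixed at half the most. Time passes only in rows, so rows that do not move let the fingers close. It gives the time, the measured TCP pose, the force and the opening at its end, in the units of the state.
- ctrl.get_obs(): the state, without advancing time (a new reading comes with each control period).
- ctrl.get_image(name): name is "side" or "top" or "wrist"; returns the picture (420x560x3 uint8, red, green, blue); there is no depth.
- ctrl.camera_info(name): a dict with "fx", "fy", "cx", "cy" (pixels), "origin" and "attitude" of the camera in the world; the wrist camera has in their place "T_tool_cam" (4x4, takes a point from camera to tool coordinates, whose origin is the TCP and whose axes are the flange's). Camera axes: x right, y down, z forward; pixel columns grow to the right and rows downward; lengths in mm; the calibration is good to about 2 mm. A picture is of the moment at which its call begins: read the wrist's pose just before it. camera_info takes no time and is no camera call.
- ctrl.close_job(): hands the job in, once; it reports no verdict.
Trained networks look in the newest picture that a camera, given by its name, has taken for a name from the list of things; names that differ only in an ending like _2 or _b are one class to them, and where a whole thing is asked for, a point or a joint stands for the part that bears it (a point fixed in the world has none). Each returns a list of dicts, best first, with "p" (0 to 1); they miss things now and then, are a little off and sometimes report something else, mostly with a low value. They report only what shows in the picture. A call takes as long as a camera call. They do not tell look-alikes from the thing itself.
- ctrl.look_for(thing, camera): "bbox" ([left, top, right, bottom] in pixels, round what is visible of it).
- ctrl.trace(thing, camera): "pixels" (420x560 bool, what is visible of it) and "bbox" ([left, top, right, bottom] in pixels, round what is visible of it).
- ctrl.landmark_of(thing, camera): "uv" ([column, row] in pixels: a listed point, or the origin of a listed thing).
The state is a dict: "t": time; "qpos": joint angles; "qvel": joint speeds; "joint_torque": joint torques, N m; "ee_pos": TCP position; "orientation": TCP orientation; "ft_force": force on the tool from outside, world axes, zero at the start; "moment": the same for the moment, N m; "width": finger opening in mm.
Only numpy, scipy, OpenCV 4.12 (cv2) and the standard library are available. Lean on these libraries where they do the work, as an engineer would, in place of code of your own. Each camera call takes 0.05 s, during which the arm holds its last target.

### The job

The collar on the brush stand is loose: grip it and turn it clockwise (seen from above) until its set screw faces the middle of the flat on the column, which you must find by feel, and let go. Then press the screw's lever all the way down so that the collar is locked on the flat, without leaning on the lever with more than 25 N, and leave the other things on the desk alone.

Things in the scene. Friction and masses are not known exactly. Their poses are not given: they have to be found in the camera images.
- collar: Aluminium collar, a ring 50 mm across and 22 mm high, on the steel column of a stand with a fixed grey foot 160 mm across. Origin: on the column's axis at mid height of the ring, 106 mm above the desk; z up, x out along the set screw. It only turns about z (friction about 0.2 N m). Grip it from above on the two sides square to the screw (its y). The grey socket below it, 72 mm across, ends 12 mm under the ring.
- boss_end (a point): Outer face of the collar's square screw boss (16 mm wide and high), on the screw's axis 33 mm from the column's axis; axes as the collar's. Beyond it the screw and the lever's round hub (18 mm across) reach out to 48 mm.
- column_top (a point): Centre of the column's top end, 24 mm above the collar's origin (axes turn with the collar). The column is 32 mm thick with one milled flat, 19 mm wide, 13 mm from the axis, seen as a D at the top end. Where it faces is not measured: at the start the flat's middle lies 0.75 to 1.7 rad clockwise of the screw. The screw must face it within about 0.1 rad.
- ball_point (a point): Inside the collar, in line with the screw: a sprung ball rides on the column. Going clockwise, drag is uneven but small on average; 0.6 rad before the flat's middle the ball drops and the collar pulls forward by about 0.35 N m (moment on the tool about +z drops to about -0.4); this fades evenly and past the middle turns into resistance. Let go off the middle, the collar does not centre itself.
- handle: Dark steel lever, a bar 10 mm thick square to the screw, in the upright plane x = 42 mm of the collar's frame, on its +y side; black ball at its end. Origin: that of the collar, x along the screw. At lever joint 0 the bar points 31 degrees above level. About 5 N pressing down near its end turns it; it stays where it is left.
- handle_end (a point): Centre of the black ball (16 mm across) at the lever's end, 56 mm from the screw's axis.
- lever (a joint): Turn of the set screw by its lever, rad: 0 raised (31 degrees above level; starts at 0 to 0.1), growing as the end is pressed down; hard stop at 0.82, fully home (15 degrees below level). With the screw facing the flat's middle it goes home with 4 to 7 N; elsewhere it jams at about 0.3, and pressing harder does not help.
- carousel: Wooden wheel with four spokes, 160 mm across and 18 mm high at the hub, lying on the desk, to be left alone. Origin under its centre.
- ink: Black ink bottle with white cap, 52 mm across, 75 mm high, to be left alone. Origin under its centre.
- washcup: White cup, 72 mm across, 80 mm high, to be left alone. Origin under its centre.
- brushrest: Blue ceramic bar 140 x 30 mm and 12 mm high with a brush fixed along it, to be left alone. Origin under its centre.
Mind the look-alikes: they are no part of the job. Of the things like the part that bears collar, leave any that is yellow; of the rest the smaller one is meant.

How it is judged (in metres and radians):
At the end, for the whole second after the job is handed in: The lever is fully down (lever joint above 0.73 rad of 0.82), which is possible only with the set screw facing the flat, and at rest (value of joint lever above 0.73 rad and linear speed of handle below 0.02 m/s); the robot touches nothing.
It fails at once if the lever is leaned on with more than 25 N (contact force between anything else and handle above 25 N).
It fails at once if a bystander is moved more than 30 mm (distance of any of carousel, ink, washcup, brushrest from where it was at the start of the episode above 0.03 m).
It also fails if it takes over 70 s, if anything falls off the work surface, if the arm or the gripper's body presses on something with over 40 N, if the wrist force passes 120 N, or if a joint passes its speed limit or range.

## Working session

There is one attempt and no reset: what is moved stays moved. The work goes in short steps, Python scripts to look and compute and a tool call to move; the robot and the scene stay as the last step left them, time stands still between calls to the robot, and variables do not carry over. Pictures are saved under pics/ and viewed, and the job is handed in when it is done.

Besides the shell and the picture viewer there is one more tool, called after "Call:" by a JSON object that holds its "name" and its "arguments", one argument or row to a line. jog_arm: Moves the arm, as the interface text tells. Its arguments: {"type":"object","properties":{"steps":{"type":"array"}},"required":["steps"]}

```bash
mkdir -p pics; ls
python3 - <<'E'
from workcell import ctrl
import cv2
o=ctrl.get_obs();print(o)
for n in("side","top","wrist"):
    im=ctrl.get_image(n);cv2.imwrite(f"pics/{n}0.png",im[:,:,::-1]);print(n,ctrl.camera_info(n))
    for th in("collar","boss_end","column_top","handle_end"):
        r=ctrl.look_for(th,n) if th=="collar" else ctrl.landmark_of(th,n)
        print(th,[{k:v for k,v in d.items()} for d in r])
E
```

```text
pics
{'t': 0.0, 'qpos': array([-1.18700504e+00,  4.23830648e-01,  1.63069273e+00, -1.91809639e-06,
        1.08855610e+00, -1.89940532e-02]), 'qvel': array([ 1.13395282e-03, -5.83245370e-04, -2.53356976e-03,  1.25304514e-03,
        9.04444196e-05,  7.79002574e-04]), 'joint_torque': array([-2.95165293e-03, -5.44639564e+01, -2.73664588e+01,  6.43092510e-02,
        2.29098822e-02, -1.55865500e-04]), 'ee_pos': array([ 244.91238281, -574.71537847,  403.90677197]), 'orientation': array([-3.07666514e+00, -6.28134441e-01,  4.26058401e-04]), 'ft_force': array([ 0.21107392, -0.72322916,  0.08402219]), 'moment': array([-0.04082332, -0.02508218,  0.01643202]), 'width': 87.72022520352894}
side {'fx': 524.4122308323906, 'fy': 524.4122308323906, 'cx': 277.1472910875161, 'cy': 208.93855960231954, 'origin': array([-246.4562952 , -738.13506099,  716.57026686]), 'attitude': array([-1.94665009,  0.83644095, -0.45416806])}
collar [{'bbox': [290.0, 182.6, 316.8, 213.3], 'p': 0.77}, {'bbox': [275.3, 247.1, 340.7, 309.1], 'p': 0.67}, {'bbox': [416.2, 165.1, 456.4, 209.3], 'p': 0.61}]
boss_end [{'uv': [321
[... 875 characters left out ...]
{'uv': [397.5, 299.1], 'p': 0.74}, {'uv': [285.0, 178.4], 'p': 0.71}]
handle_end [{'uv': [400.2, 256.9], 'p': 0.7}, {'uv': [261.8, 166.4], 'p': 0.61}, {'uv': [363.5, 73.4], 'p': 0.5}]
wrist {'fx': 303.79295931289334, 'fy': 303.79295931289334, 'cx': 280.06101503086205, 'cy': 212.53141060518092, 'T_tool_cam': array([[-4.87542506e-04, -9.64334874e-01, -2.64684745e-01,
         7.22260591e+01],
       [ 9.99999541e-01, -2.51960956e-04, -9.23995623e-04,
        -1.67327099e-01],
       [ 8.24350981e-04, -2.64685074e-01,  9.64334554e-01,
         2.03647910e+01],
       [ 0.00000000e+00,  0.00000000e+00,  0.00000000e+00,
         1.00000000e+00]])}
collar []
boss_end []
column_top []
handle_end []
```

View pics/side0.png

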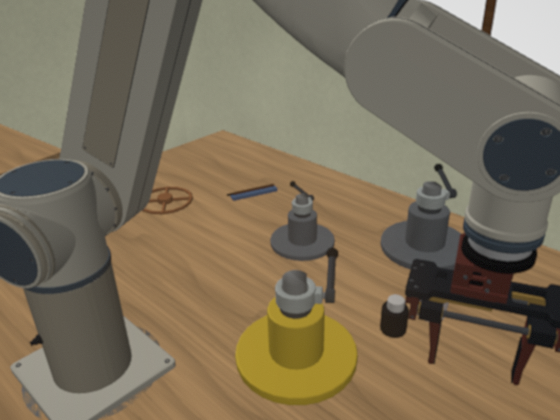

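View pics/top0.png

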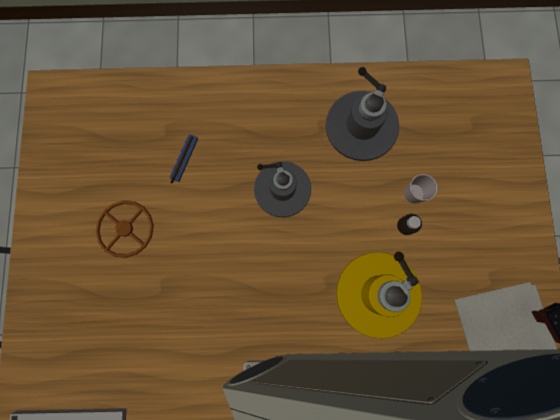

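Top image shows three stands: yellow (380,295), large grey (362,125) and small grey (283,188). Yellow is excluded, and of the two greys the smaller one at (283,188) is meant. In the side image that is the one at (302,210). I'll confirm it in a crop and localize it.

```bash
cat > h.py <<'E'
from workcell import ctrl
import numpy as np, cv2
from scipy.spatial.transform import Rotation as R
def cam(n,o=None):
    c=ctrl.camera_info(n);K=(c['fx'],c['fy'],c['cx'],c['cy'])
    if n=='wrist':
        T=np.eye(4);T[:3,:3]=R.from_rotvec(o['orientation']).as_matrix();T[:3,3]=o['ee_pos'];T=T@c['T_tool_cam'];return K,T[:3,:3],T[:3,3]
    return K,R.from_rotvec(c['attitude']).as_matrix(),np.array(c['origin'])
def ray(n,uv,o=None):
    K,M,p=cam(n,o);d=M@np.array([(uv[0]-K[2])/K[0],(uv[1]-K[3])/K[1],1]);return p,d
def atz(n,uv,z,o=None):
    p,d=ray(n,uv,o);return p+d*(z-p[2])/d[2]
def proj(n,X,o=None):
    K,M,p=cam(n,o);q=M.T@(np.asarray(X)-p);return K[0]*q[0]/q[2]+K[2],K[1]*q[1]/q[2]+K[3]
def tri(a,b):
    A=[];y=[]
    for p,d in(a,b):
        d=d/np.linalg.norm(d);P=np.eye(3)-np.outer(d,d);A.append(P);y.append(P@p)
    return np.linalg.lstsq(np.vstack(A),np.hstack(y),rcond=None)[0]
E
python3 - <<'E'
from h import *
c=cv2.imread('pics/top0.png')[140:230,220:330];d=cv2.imread('pics/side0.png')[165:265,250:360]
cv2.imwrite('pics/crop0.png',np.hstack([cv2.resize(c,(390,320),interpolation=2),cv2.resize(d,(390,320),interpolation=2)]))
print('coltop',tri(ray('top',(285,178.4)),ray('side',(303.1,197.3))),atz('top',(285,178.4),130),atz('side',(303.1,197.3),130))
print('boss',atz('top',(276.4,165.2),106),tri(ray('top',(276.4,165.2)),ray('side',(304.5,198.7))))
print('end',tri(ray('top',(261.8,166.4)),ray('side',(290.7,184.6))))
print('foot',atz('top',(282.5,189),10))
for n,uv,z in(('carousel',(125,229),9),('ink',(413,222),75),('cup',(424,187),80),('rest',(185,159),10),('big',(374,105),130),('yel',(396,297),130)): print(n,atz('top',uv,z).round())
for n in('collar',):
  for cn in('top','side'): print(cn,ctrl.landmark_of(n,cn))
E
```

```text
coltop [562.9875638   -9.36046384 129.69873155] [561.59994308  -8.25606986 130.        ] [564.26772465 -10.39590227 130.        ]
boss [603.32739247  12.29660684 106.        ] [601.61272365  14.346946   103.12108999]
end [590.98494754  50.90262998 133.45147393]
foot [561.9706656   -3.77223998  10.        ]
carousel [460. 432.   9.]
ink [ 452. -337.   75.]
cup [ 543. -372.   80.]
rest [656. 270.  10.]
big [ 752. -244.  130.]
yel [ 266. -263.  130.]
top [{'uv': [390.9, 295.5], 'p': 0.77}, {'uv': [281.0, 180.2], 'p': 0.55}, {'uv': [186.0, 157.3], 'p': 0.55}]
side [{'uv': [294.1, 292.8], 'p': 0.95}, {'uv': [432.7, 195.7], 'p': 0.87}, {'uv': [301.5, 207.9], 'p': 0.69}]
```

View pics/crop0.png

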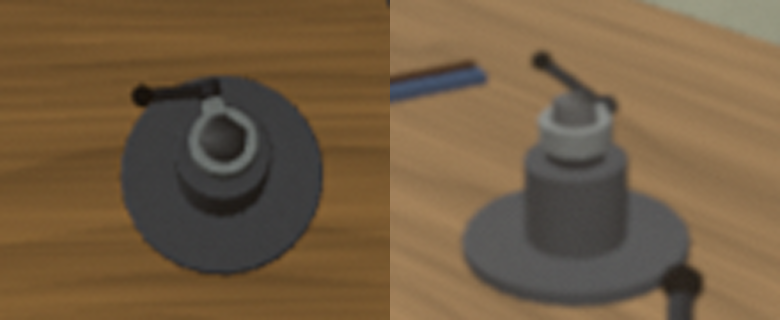

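Crop: the small grey stand, with the collar at top (283,180), the lever ball at (260,167) and the screw pointing up-left in the image. It is confirmed as the target, with the column near (562,-7). Next I move over it.

Call:
{"name": "jog_arm", "arguments": {
  "steps": [
    [[0.0257,-0.02,0,0,0,0,-1],[0.0257,-0.02,0,0,0,0,-1],[0.0257,-0.02,0,0,0,0,-1],[0.0257,-0.02,0,0,0,0,-1],[0.0257,-0.02,0,0,0,0,-1],[0.0257,-0.02,0,0,0,0,-1],[0.0257,-0.02,0,0,0,0,-1],[0.0257,-0.02,0,0,0,0,-1],[0.0257,-0.02,0,0,0,0,-1],[0.0257,-0.02,0,0,0,0,-1],[0.0257,-0.02,0,0,0,0,-1],[0.0257,-0.02,0,0,0,0,-1],[0.0257,-0.02,0,0,0,0,-1],[0.0257,-0.02,0,0,0,0,-1],[0.0257,-0.02,0,0,0,0,-1],[0.0257,-0.02,0,0,0,0,-1],[0.0257,-0.02,0,0,0,0,-1],[0.0257,-0.02,0,0,0,0,-1],[0.0257,-0.02,0,0,0,0,-1],[0.0257,-0.02,0,0,0,0,-1]]
  ]
}}

```text
t: 2.52
ee_pos: [561.6, -3.9, 404.8]
orientation: [3.078, 0.629, 0.0]
ft_force: [0.8, -0.6, -0.6]
width: 87.7
```

Call:
{"name": "jog_arm", "arguments": {
  "steps": [
    [[0,0,0,0,0,-7,-1],[0,0,0,0,0,-7,-1],[0,0,0,0,0,-7,-1],[0,0,0,0,0,-7,-1],[0,0,0,0,0,-7,-1],[0,0,0,0,0,-7,-1],[0,0,0,0,0,-7,-1],[0,0,0,0,0,-7,-1],[0,0,0,0,0,-7,-1],[0,0,0,0,0,-7,-1],[0,0,0,0,0,-7,-1],[0,0,0,0,0,-7,-1],[0,0,0,0,0,-7,-1],[0,0,0,0,0,-7,-1],[0,0,0,0,0,-7,-1],[0,0,0,0,0,-7,-1],[0,0,0,0,0,-7,-1],[0,0,0,0,0,-7,-1],[0,0,0,0,0,-7,-1],[0,0,0,0,0,-7,-1]]
  ]
}}

```text
t: 4.18
ee_pos: [561.1, -5.5, 404.7]
orientation: [0.453, 3.109, 0.0]
ft_force: [-0.8, -0.7, 0.4]
width: 88.3
```

Run:
```python
from h import *
o=ctrl.get_obs();print(o['t'],o['ee_pos'],o['qpos'],R.from_rotvec(o['orientation']).as_matrix().round(3))
im=ctrl.get_image('wrist');cv2.imwrite('pics/w1.png',im[:,:,::-1])
for th,z in(("column_top",130),("boss_end",106),("handle_end",135),("collar",106)):
    for r in ctrl.landmark_of(th,'wrist'):print(th,r,atz('wrist',r['uv'],z,o).round(1))
```

```text
4.1833 [561.06862983  -5.48178134 404.72867509] [-3.09815062e-02  3.29861304e-01  1.77296312e+00  7.45350148e-06
  1.03867674e+00 -1.31248694e+00] [[-0.958  0.285  0.   ]
 [ 0.285  0.958  0.   ]
 [-0.     0.    -1.   ]]
column_top {'uv': [279.8, 220.0], 'p': 0.76} [564.9  -6.6 130. ]
boss_end {'uv': [299.7, 243.3], 'p': 0.9} [600.2   3.1 106. ]
handle_end {'uv': [354.5, 230.3], 'p': 0.9} [590.9  53.1 135. ]
collar {'uv': [282.3, 210.1], 'p': 0.69} [563.1  -3.6 106. ]
```

View pics/w1.png

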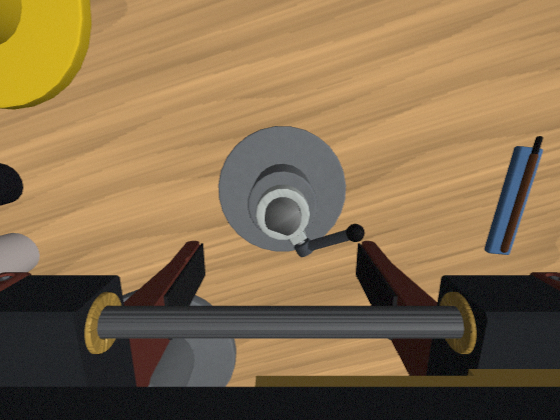

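Run:
```python
from h import *
o=ctrl.get_obs()
im=cv2.imread('pics/w1.png');c=im[170:270,220:380];cv2.imwrite('pics/w1c.png',cv2.resize(c,None,fx=5,fy=5,interpolation=2))
# predicted overlays
out=cv2.resize(c,None,fx=5,fy=5,interpolation=2)
for (cx,cy) in[(563,-5.5)]:
  for r,z,col in((25,117,(0,0,255)),(16,130,(0,255,0)),(36,83,(255,0,0)),(80,8,(0,255,255))):
    pts=[proj('wrist',(cx+r*np.cos(a),cy+r*np.sin(a),z),o) for a in np.linspace(0,6.28,60)]
    cv2.polylines(out,[np.int32([((u-220+.5)*5,(v-170+.5)*5) for u,v in pts])],True,col,1)
  s=.25
  p=[(cx+np.cos(s)*q-np.sin(s)*y,cy+np.sin(s)*q+np.cos(s)*y,z) for q,y,z in((33,0,106),(48,0,106),(42,0,106),(42,48,135))]
  for X in p:
    u,v=proj('wrist',X,o);cv2.circle(out,(int((u-219.5)*5),int((v-169.5)*5)),4,(255,0,255),1)
cv2.imwrite('pics/w1d.png',out)
```

```text
(no output)
```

View pics/w1d.png

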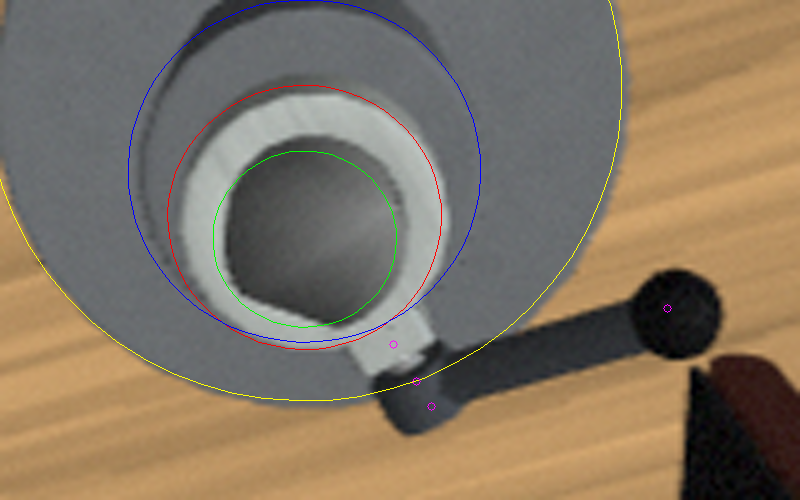

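Overlay: ring centre at about (317,222) in the enlarged crop and the flat's edge from (235,285) to (320,325). That puts the column near (564,-3.5), the screw at yaw about 0.25, and the flat visibly about 1 rad clockwise. I'll align the tool and look closer.

Call:
{"name": "jog_arm", "arguments": {
  "steps": [
    [[0,0,0,0,0,-6.2,-1],[0,0,0,0,0,-6.2,-1],[0,0,0,0,0,-6.2,-1],[0,0,0,0,0,-6.2,-1],[0,0,0,0,0,-6.2,-1],[0,0,0.025,0,0,0,-1],[0,0,0.025,0,0,0,-1],[0,0,0,0,0,0,-1],[0,0,0,0,0,0,-1]]
  ]
}}

```text
t: 5.18
ee_pos: [560.7, -5.5, 353.9]
orientation: [0.382, -3.115, -0.001]
ft_force: [-0.4, 0.8, 0.9]
width: 87.5
```

```bash
cat > ov.py <<'E'
from h import *
import sys
def ov(n,x,y,s,th,name,box=(180,150,400,280),f=3.6,im=None,o=None):
    c=im[box[1]:box[3],box[0]:box[2]];out=cv2.resize(c,None,fx=f,fy=f,interpolation=2)
    P=lambda X:tuple(int(round((a-b+.5)*f)) for a,b in zip(proj(n,X,o),box))
    for r,z,col in((25,117,(0,0,255)),(16,130,(0,255,0)),(80,8,(0,255,255))):
        cv2.polylines(out,[np.int32([P((x+r*np.cos(a),y+r*np.sin(a),z)) for a in np.linspace(0,6.28,80)])],True,col,1)
    C=lambda q,w,z:(x+np.cos(s)*q-np.sin(s)*w,y+np.sin(s)*q+np.cos(s)*w,z)
    a=np.radians(31)-th
    cv2.polylines(out,[np.int32([P(C(q,w,114)) for q,w in((20,-8),(33,-8),(33,8),(20,8))])],False,(255,0,255),1)
    cv2.polylines(out,[np.int32([P(C(q,w,106+9)) for q,w in((20,0),(48,0))])],False,(255,0,255),1)
    cv2.circle(out,P(C(42,56*np.cos(a),106+56*np.sin(a))),5,(255,0,255),1)
    cv2.imwrite(name,out)
E
python3 - <<'E'
from ov import *
o=ctrl.get_obs();im=ctrl.get_image('wrist')[:,:,::-1];cv2.imwrite('pics/w2.png',im)
print(o['t'],o['ee_pos'],R.from_rotvec(o['orientation']).as_matrix()[:2,0])
for th,z in(("column_top",130),("boss_end",106),("handle_end",135),("collar",106)):
    for r in ctrl.landmark_of(th,'wrist'):print(th,r,atz('wrist',r['uv'],z,o).round(1))
ov('wrist',563.7,-3.4,.25,.05,'pics/w2d.png',im=np.ascontiguousarray(im),o=o)
E
```

```text
5.1833 [560.73503596  -5.46796732 353.90613242] [-0.97037928 -0.24156956]
boss_end {'uv': [275.6, 268.2], 'p': 0.75} [5.969e+02 3.000e-01 1.060e+02]
handle_end {'uv': [344.6, 293.2], 'p': 0.93} [590.6  51.  135. ]
```

View pics/w2d.png

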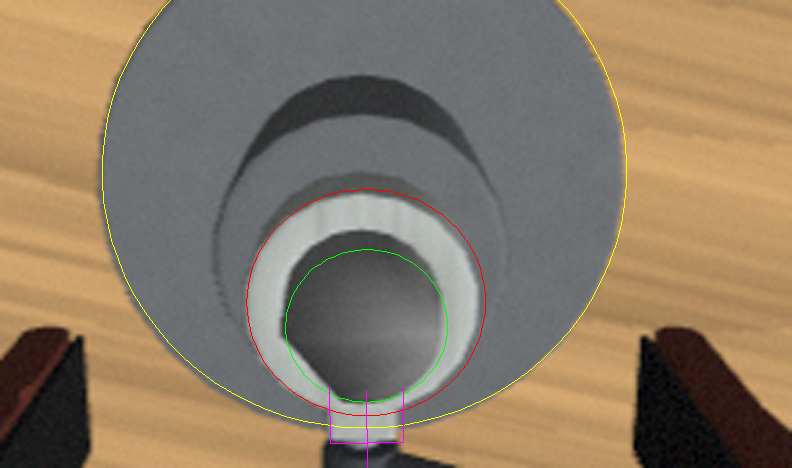

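Overlay fits the ring within about 1 mm. The boss end is at (364,440), the flat's edge runs (285,335)–(340,400), so the flat is about 0.87 rad clockwise of the screw. I descend and grip.

Call:
{"name": "jog_arm", "arguments": {
  "steps": [
    [[-0.0034,0.0007,0,0,0,0,-1],[0,0,0.02,0,0,0,-1],[0,0,0.02,0,0,0,-1],[0,0,0.02,0,0,0,-1],[0,0,0.02,0,0,0,-1],[0,0,0,0,0,0,-1],[0,0,0,0,0,0,-1]]
  ]
}}

```text
t: 6.02
ee_pos: [564.2, -3.9, 274.5]
orientation: [0.385, -3.116, -0.0]
ft_force: [0.6, 0.3, 0.0]
width: 88.0
```

Call:
{"name": "jog_arm", "arguments": {
  "steps": [
    [[0,0,0,0,0,0,1],[0,0,0,0,0,0,1],[0,0,0,0,0,0,1],[0,0,0,0,0,0,1],[0,0,0,0,0,0,1],[0,0,0,0,0,0,1],[0,0,0,0,0,0,1],[0,0,0,0,0,0,1],[0,0,0,0,0,0,1],[0,0,0,0,0,0,1],[0,0,0,0,0,0,1],[0,0,0,0,0,0,1]]
  ]
}}

```text
t: 7.02
ee_pos: [564.4, -4.4, 275.1]
orientation: [-0.385, 3.117, -0.001]
ft_force: [-0.4, -5.1, 4.7]
width: 49.7
```

```bash
cat > st.py <<'E'
from h import *
o=ctrl.get_obs();m=R.from_rotvec(o['orientation']).as_matrix()
print('t',round(o['t'],2),'p',o['ee_pos'].round(1),'yawx',round(np.arctan2(m[1,0],m[0,0])%(2*np.pi),4),'F',o['ft_force'].round(1),'M',o['moment'].round(3),'w',round(o['width'],1),'q6',o['qpos'][5].round(3))
E
python3 st.py
```

```text
t 7.02 p [564.4  -4.4 275.1] yawx 3.3874 F [-0.4 -5.1  4.7] M [-0.866 -0.081  0.007] w 49.7 q6 -1.845
```

Call:
{"name": "jog_arm", "arguments": {
  "steps": [
    [[0,0,0,0,0,1.5,1],[0,0,0,0,0,1.5,1],[0,0,0,0,0,1.5,1]]
  ]
}}

```text
t: 7.27
ee_pos: [564.4, -4.3, 275.0]
orientation: [-0.262, 3.13, -0.002]
ft_force: [0.4, -8.5, 5.1]
width: 49.4
```

```bash
python3 st.py
```

```text
t 7.27 p [564.4  -4.3 275. ] yawx 3.3086 F [ 0.4 -8.5  5.1] M [-1.369 -0.216  0.242] w 49.4 q6 -1.765
```

Call:
{"name": "jog_arm", "arguments": {
  "steps": [
    [[0,0,0,0,0,1.5,1],[0,0,0,0,0,1.5,1]]
  ]
}}

```text
t: 7.43
ee_pos: [564.7, -4.3, 275.0]
orientation: [-0.179, 3.135, -0.001]
ft_force: [3.1, -5.6, 1.7]
width: 49.7
```

```bash
python3 st.py
```

```text
t 7.43 p [564.7  -4.3 275. ] yawx 3.2557 F [ 3.1 -5.6  1.7] M [-0.866 -0.418  0.174] w 49.7 q6 -1.713
```

Call:
{"name": "jog_arm", "arguments": {
  "steps": [
    [[0,0,0,0,0,1.5,1],[0,0,0,0,0,1.5,1]]
  ]
}}

```text
t: 7.6
ee_pos: [564.7, -4.3, 275.0]
orientation: [-0.097, 3.139, -0.001]
ft_force: [-2.9, -3.8, 4.9]
width: 49.4
```

```bash
python3 st.py
```

```text
t 7.6 p [564.7  -4.3 275. ] yawx 3.2035 F [-2.9 -3.8  4.9] M [-0.731  0.057  0.201] w 49.4 q6 -1.661
```

Call:
{"name": "jog_arm", "arguments": {
  "steps": [
    [[0,0,0,0,0,1.5,1],[0,0,0,0,0,1.5,1]]
  ]
}}

```text
t: 7.77
ee_pos: [564.7, -4.3, 275.0]
orientation: [-0.015, 3.14, -0.001]
ft_force: [1.1, -5.8, 3.6]
width: 49.3
```

```bash
python3 st.py
```

```text
t 7.77 p [564.7  -4.3 275. ] yawx 3.1512 F [ 1.1 -5.8  3.6] M [-0.873 -0.286  0.172] w 49.3 q6 -1.608
```

Call:
{"name": "jog_arm", "arguments": {
  "steps": [
    [[0,0,0,0,0,1.5,1],[0,0,0,0,0,1.5,1]]
  ]
}}

```text
t: 7.93
ee_pos: [564.7, -4.4, 275.0]
orientation: [0.068, 3.139, -0.001]
ft_force: [1.5, -6.6, 1.4]
width: 49.4
```

```bash
python3 st.py
```

```text
t 7.93 p [564.7  -4.4 275. ] yawx 3.0985 F [ 1.5 -6.6  1.4] M [-0.81  -0.259 -0.049] w 49.4 q6 -1.556
```

Call:
{"name": "jog_arm", "arguments": {
  "steps": [
    [[0,0,0,0,0,1.5,1],[0,0,0,0,0,1.5,1]]
  ]
}}

```text
t: 8.1
ee_pos: [564.7, -4.4, 275.0]
orientation: [0.15, 3.136, -0.001]
ft_force: [1.4, -4.9, 1.6]
width: 49.4
```

```bash
python3 st.py
```

```text
t 8.1 p [564.7  -4.4 275. ] yawx 3.046 F [ 1.4 -4.9  1.6] M [-0.554 -0.33   0.029] w 49.4 q6 -1.503
```

Call:
{"name": "jog_arm", "arguments": {
  "steps": [
    [[0,0,0,0,0,1.5,1],[0,0,0,0,0,1.5,1]]
  ]
}}

```text
t: 8.27
ee_pos: [564.7, -4.4, 275.0]
orientation: [0.233, 3.131, -0.001]
ft_force: [1.4, -6.4, 3.5]
width: 49.1
```

```bash
python3 st.py
```

```text
t 8.27 p [564.7  -4.4 275. ] yawx 2.9933 F [ 1.4 -6.4  3.5] M [-0.887 -0.214 -0.017] w 49.1 q6 -1.451
```

Call:
{"name": "jog_arm", "arguments": {
  "steps": [
    [[0,0,0,0,0,1.5,1],[0,0,0,0,0,1.5,1]]
  ]
}}

```text
t: 8.43
ee_pos: [564.7, -4.4, 275.0]
orientation: [0.315, 3.124, -0.001]
ft_force: [1.8, -4.8, 1.7]
width: 49.6
```

```bash
python3 st.py
```

```text
t 8.43 p [564.7  -4.4 275. ] yawx 2.9408 F [ 1.8 -4.8  1.7] M [-0.674 -0.394 -0.004] w 49.6 q6 -1.398
```

Call:
{"name": "jog_arm", "arguments": {
  "steps": [
    [[0,0,0,0,0,1.5,1],[0,0,0,0,0,1.5,1]]
  ]
}}

```text
t: 8.6
ee_pos: [564.7, -4.4, 275.0]
orientation: [0.396, 3.115, -0.001]
ft_force: [2.0, -3.7, 1.3]
width: 49.9
```

```bash
python3 st.py
```

```text
t 8.6 p [564.7  -4.4 275. ] yawx 2.8886 F [ 2.  -3.7  1.3] M [-0.513 -0.361  0.022] w 49.9 q6 -1.346
```

Call:
{"name": "jog_arm", "arguments": {
  "steps": [
    [[0,0,0,0,0,1.5,1],[0,0,0,0,0,1.5,1]]
  ]
}}

```text
t: 8.77
ee_pos: [564.7, -4.4, 275.0]
orientation: [0.477, 3.104, -0.001]
ft_force: [1.6, -7.2, 1.8]
width: 49.7
```

```bash
python3 st.py
```

```text
t 8.77 p [564.7  -4.4 275. ] yawx 2.8364 F [ 1.6 -7.2  1.8] M [-0.825 -0.307  0.025] w 49.7 q6 -1.294
```

Call:
{"name": "jog_arm", "arguments": {
  "steps": [
    [[0,0,0,0,0,1.5,1],[0,0,0,0,0,1.5,1]]
  ]
}}

```text
t: 8.93
ee_pos: [564.7, -4.4, 275.0]
orientation: [0.558, 3.09, -0.001]
ft_force: [2.0, -6.4, 1.6]
width: 49.4
```

```bash
python3 st.py
```

```text
t 8.93 p [564.7  -4.4 275. ] yawx 2.7841 F [ 2.  -6.4  1.6] M [-0.871 -0.262  0.08 ] w 49.4 q6 -1.241
```

Call:
{"name": "jog_arm", "arguments": {
  "steps": [
    [[0,0,0,0,0,1.5,1],[0,0,0,0,0,1.5,1]]
  ]
}}

```text
t: 9.1
ee_pos: [564.7, -4.4, 275.0]
orientation: [0.639, 3.074, -0.001]
ft_force: [1.3, -5.0, 2.9]
width: 49.5
```

```bash
python3 st.py
```

```text
t 9.1 p [564.7  -4.4 275. ] yawx 2.7318 F [ 1.3 -5.   2.9] M [-0.847 -0.212  0.088] w 49.5 q6 -1.189
```

Call:
{"name": "jog_arm", "arguments": {
  "steps": [
    [[0,0,0,0,0,1.5,1],[0,0,0,0,0,1.5,1]]
  ]
}}

```text
t: 9.27
ee_pos: [564.7, -4.4, 275.0]
orientation: [0.719, 3.057, -0.001]
ft_force: [1.4, -4.5, 2.0]
width: 49.2
```

```bash
python3 st.py
```

```text
t 9.27 p [564.7  -4.4 275. ] yawx 2.6797 F [ 1.4 -4.5  2. ] M [-0.757 -0.182  0.133] w 49.2 q6 -1.137
```

Call:
{"name": "jog_arm", "arguments": {
  "steps": [
    [[0,0,0,0,0,1.5,1],[0,0,0,0,0,1.5,1]]
  ]
}}

```text
t: 9.43
ee_pos: [564.7, -4.4, 275.0]
orientation: [0.799, 3.037, -0.001]
ft_force: [1.5, -3.8, 4.0]
width: 49.3
```

```bash
python3 st.py
```

```text
t 9.43 p [564.7  -4.4 275. ] yawx 2.6273 F [ 1.5 -3.8  4. ] M [-0.601 -0.382  0.157] w 49.3 q6 -1.084
```

Run:
```python
from h import *
im=ctrl.get_image('wrist')[:,:,::-1];cv2.imwrite('pics/w3.png',cv2.resize(im[150:420,140:420],None,fx=2.2,fy=2.2,interpolation=2))
```

```text
(no output)
```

View pics/w3.png

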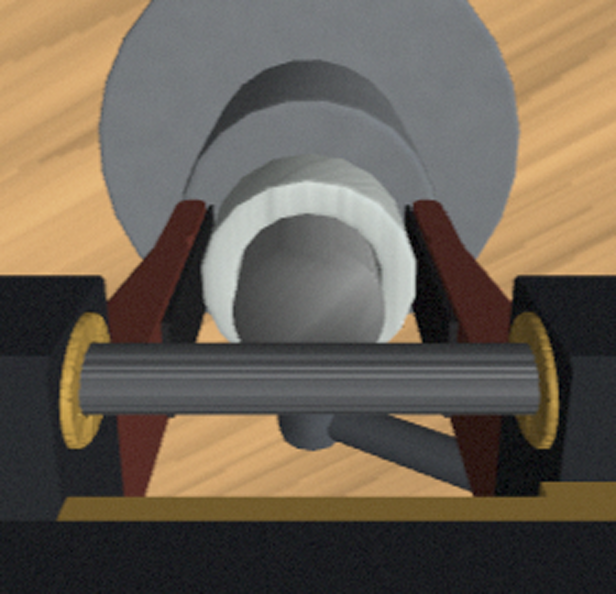

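The hub is at (305,430), in line with the tool, so there is no slip. The moment dip was mild, so I keep feeling onward.

Call:
{"name": "jog_arm", "arguments": {
  "steps": [
    [[0,0,0,0,0,1.5,1],[0,0,0,0,0,1.5,1]]
  ]
}}

```text
t: 9.65
ee_pos: [564.7, -4.4, 275.0]
orientation: [0.878, 3.015, -0.001]
ft_force: [0.2, -5.4, 4.3]
width: 49.6
```

```bash
python3 st.py
```

```text
t 9.65 p [564.7  -4.4 275. ] yawx 2.5751 F [ 0.2 -5.4  4.3] M [-0.835  0.007  0.131] w 49.6 q6 -1.032
```

Call:
{"name": "jog_arm", "arguments": {
  "steps": [
    [[0,0,0,0,0,1.5,1],[0,0,0,0,0,1.5,1]]
  ]
}}

```text
t: 9.82
ee_pos: [564.7, -4.4, 275.0]
orientation: [0.956, 2.991, -0.001]
ft_force: [2.5, -4.5, 2.3]
width: 49.6
```

```bash
python3 st.py
```

```text
t 9.82 p [564.7  -4.4 275. ] yawx 2.5228 F [ 2.5 -4.5  2.3] M [-0.786 -0.231  0.167] w 49.6 q6 -0.98
```

Call:
{"name": "jog_arm", "arguments": {
  "steps": [
    [[0,0,0,0,0,1.5,1],[0,0,0,0,0,1.5,1]]
  ]
}}

```text
t: 9.98
ee_pos: [564.7, -4.3, 275.0]
orientation: [1.034, 2.965, -0.0]
ft_force: [0.7, -4.8, 2.2]
width: 49.5
```

```bash
python3 st.py
```

```text
t 9.98 p [564.7  -4.3 275. ] yawx 2.4705 F [ 0.7 -4.8  2.2] M [-0.894 -0.096  0.306] w 49.5 q6 -0.928
```

Call:
{"name": "jog_arm", "arguments": {
  "steps": [
    [[0,0,0,0,0,1.5,1],[0,0,0,0,0,1.5,1]]
  ]
}}

```text
t: 10.15
ee_pos: [564.7, -4.3, 275.0]
orientation: [1.111, 2.937, -0.0]
ft_force: [1.5, -5.1, 0.1]
width: 49.4
```

```bash
python3 st.py
```

```text
t 10.15 p [564.7  -4.3 275. ] yawx 2.4182 F [ 1.5 -5.1  0.1] M [-0.895  0.082  0.258] w 49.4 q6 -0.875
```

Call:
{"name": "jog_arm", "arguments": {
  "steps": [
    [[0,0,0,0,0,1.5,1],[0,0,0,0,0,1.5,1]]
  ]
}}

```text
t: 10.32
ee_pos: [564.7, -4.4, 275.0]
orientation: [1.188, 2.907, -0.001]
ft_force: [1.3, -3.8, 0.5]
width: 49.8
```

```bash
python3 st.py
```

```text
t 10.32 p [564.7  -4.4 275. ] yawx 2.3659 F [ 1.3 -3.8  0.5] M [-0.706 -0.14   0.304] w 49.8 q6 -0.823
```

Call:
{"name": "jog_arm", "arguments": {
  "steps": [
    [[0,0,0,0,0,1.5,1],[0,0,0,0,0,1.5,1]]
  ]
}}

```text
t: 10.48
ee_pos: [564.7, -4.4, 275.0]
orientation: [1.263, 2.875, -0.0]
ft_force: [1.1, -6.2, 4.4]
width: 49.3
```

```bash
python3 st.py
```

```text
t 10.48 p [564.7  -4.4 275. ] yawx 2.3136 F [ 1.1 -6.2  4.4] M [-0.877 -0.223  0.29 ] w 49.3 q6 -0.771
```

Call:
{"name": "jog_arm", "arguments": {
  "steps": [
    [[0,0,0,0,0,1.5,1],[0,0,0,0,0,1.5,1]]
  ]
}}

```text
t: 10.65
ee_pos: [564.7, -4.4, 275.0]
orientation: [1.338, 2.841, -0.0]
ft_force: [0.4, -5.8, 2.5]
width: 49.8
```

```bash
python3 st.py
```

```text
t 10.65 p [564.7  -4.4 275. ] yawx 2.2614 F [ 0.4 -5.8  2.5] M [-0.909 -0.214  0.357] w 49.8 q6 -0.718
```

Call:
{"name": "jog_arm", "arguments": {
  "steps": [
    [[0,0,0,0,0,1.5,1],[0,0,0,0,0,1.5,1]]
  ]
}}

```text
t: 10.82
ee_pos: [564.7, -4.3, 275.1]
orientation: [1.411, 2.805, -0.0]
ft_force: [0.8, -5.1, 1.7]
width: 49.3
```

```bash
python3 st.py
```

```text
t 10.82 p [564.7  -4.3 275.1] yawx 2.2092 F [ 0.8 -5.1  1.7] M [-0.797 -0.029  0.407] w 49.3 q6 -0.666
```

The moment fell sharply from +0.18 to -0.05 at yaw about 3.125, then rose evenly to +0.41. That puts the middle 0.6 rad further on, at yaw about 2.52, where the moment also crosses the plain drag of about 0.19. I overshot to 2.21 to see this, so I turn back 17.8°, release and check visually.

Call:
{"name": "jog_arm", "arguments": {
  "steps": [
    [[0,0,0,0,0,-3,1],[0,0,0,0,0,-3,1],[0,0,0,0,0,-3,1],[0,0,0,0,0,-3,1],[0,0,0,0,0,-3,1],[0,0,0,0,0,-2.8,1],[0,0,0,0,0,0,1],[0,0,0,0,0,0,1]]
  ]
}}

```text
t: 11.48
ee_pos: [564.7, -4.3, 275.1]
orientation: [0.959, 2.99, -0.0]
ft_force: [2.2, -5.2, 2.3]
width: 49.7
```

```bash
python3 st.py
```

```text
t 11.48 p [564.7  -4.3 275.1] yawx 2.5205 F [ 2.2 -5.2  2.3] M [-0.862 -0.311  0.206] w 49.7 q6 -0.978
```

Call:
{"name": "jog_arm", "arguments": {
  "steps": [
    [[0,0,0,0,0,0,-1],[0,0,0,0,0,0,-1],[0,0,0,0,0,0,-1],[0,0,0,0,0,0,-1],[0,0,0,0,0,0,-1],[0,0,0,0,0,0,-1],[0,0,0,0,0,0,-1],[0,0,-0.02,0,0,0,-1],[0,0,-0.02,0,0,0,-1],[0,0,-0.02,0,0,0,-1],[0,0,-0.02,0,0,0,-1],[0,0,-0.02,0,0,0,-1],[-0.02,0,-0.02,0,0,0,-1],[-0.02,0,-0.02,0,0,0,-1],[0,0,0,0,0,0,-1],[0,0,0,0,0,0,-1]]
  ]
}}

```text
t: 12.82
ee_pos: [597.1, -27.6, 415.4]
orientation: [0.962, 2.989, 0.001]
ft_force: [-0.1, 0.4, -0.4]
width: 87.7
```

```bash
python3 st.py
python3 - <<'E'
from ov import *
o=ctrl.get_obs();im=np.ascontiguousarray(ctrl.get_image('wrist')[:,:,::-1]);cv2.imwrite('pics/w4.png',im)
for th,z in(("column_top",130),("boss_end",106),("handle_end",135),("collar",106)):
    for r in ctrl.landmark_of(th,'wrist'):print(th,r,atz('wrist',r['uv'],z,o).round(1))
ov('wrist',564.2,-4.2,2.52-np.pi,.05,'pics/w4d.png',box=(200,130,370,270),f=4.2,im=im,o=o)
cv2.imwrite('pics/w4e.png',cv2.resize(im[130:270,200:370],None,fx=4.2,fy=4.2,interpolation=2))
E
```

```text
t 12.82 p [597.1 -27.6 415.4] yawx 2.5189 F [-0.1  0.4 -0.4] M [ 0.04  -0.102  0.018] w 87.7 q6 -1.014
boss_end {'uv': [281.7, 198.4], 'p': 0.89} [592.6 -21.7 106. ]
handle_end {'uv': [333.4, 212.6], 'p': 0.92} [624.4  11.7 135. ]
collar {'uv': [282.8, 163.0], 'p': 0.77} [565.4  -1.  106. ]
```

View pics/w4d.png

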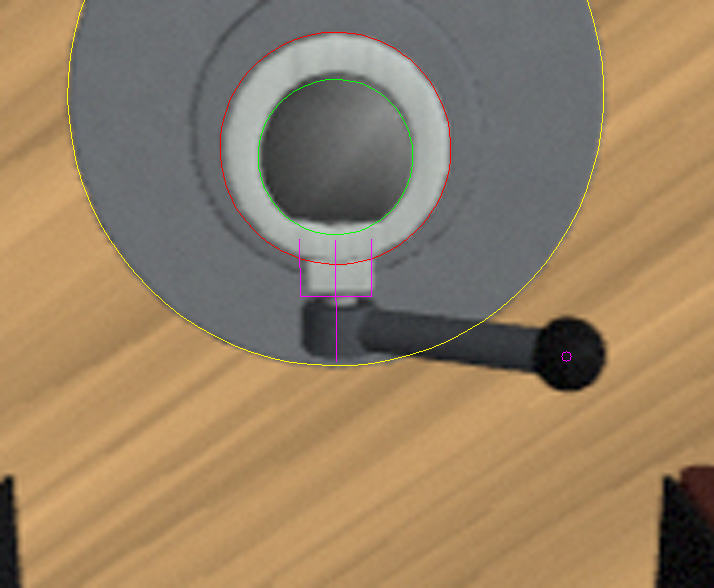

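View pics/w4e.png

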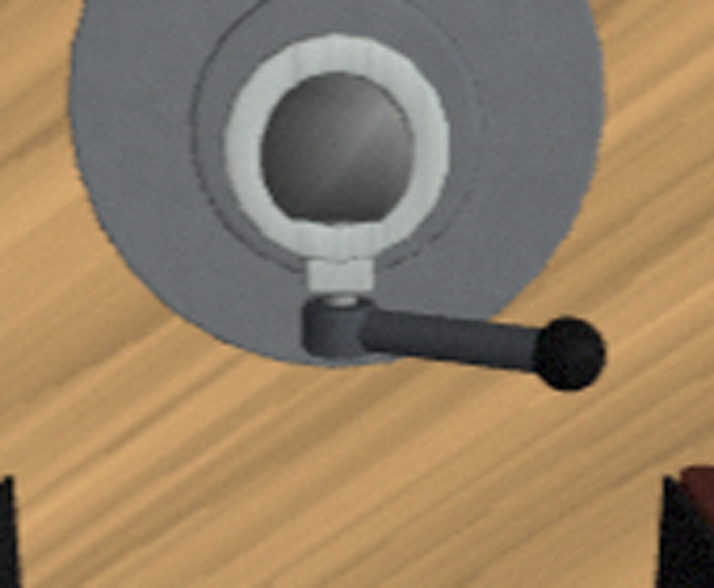

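The flat's edge (290,220)–(385,220) is square to the screw and centred on it, so vision agrees with feel. Next I close the gripper and move over the lever end.

Call:
{"name": "jog_arm", "arguments": {
  "steps": [
    [[-0.0016,0.0288,0,0,0,0,1],[0,0.028,0,0,0,0,1],[0,0,0,0,0,0,1],[0,0,0,0,0,0,1],[0,0,0,0,0,0,1],[0,0,0,0,0,0,1],[0,0,0,0,0,0,1],[0,0,0,0,0,0,1],[0,0,0,0,0,0,1],[0,0,0,0,0,0,1],[0,0,0,0,0,0,1],[0,0,0,0,0,0,1],[0,0,0.02,0,0,0,1],[0,0,0.02,0,0,0,1],[0,0,0.02,0,0,0,1],[0,0,0.02,0,0,0,1],[0,0,0,0,0,0,1],[0,0,0,0,0,0,1]]
  ]
}}

```text
t: 14.57
ee_pos: [630.9, 18.0, 334.0]
orientation: [-0.96, -2.989, 0.001]
ft_force: [-0.6, 0.1, 0.8]
width: 0.7
```

```bash
python3 st.py
python3 - <<'E'
from h import *
im=ctrl.get_image('wrist')[:,:,::-1];im2=ctrl.get_image('side')[:,:,::-1]
cv2.imwrite('pics/w5.png',np.hstack([cv2.resize(im,(400,300)),cv2.resize(im2[130:260,250:380],(300,300),interpolation=2)]))
E
```

```text
t 14.57 p [630.9  18.  334. ] yawx 2.5199 F [-0.6  0.1  0.8] M [-0.028 -0.092 -0.029] w 0.7 q6 -0.939
```

View pics/w5.png

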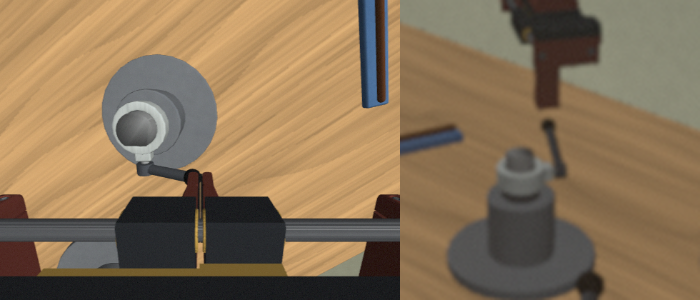

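The shut fingertips at (195,180) in the wrist view sit just above the ball. I press down gently, watching the force.

Call:
{"name": "jog_arm", "arguments": {
  "steps": [
    [[0,0,0.002,0,0,0,1],[0,0,0.002,0,0,0,1],[0,0,0.002,0,0,0,1],[0,0,0.002,0,0,0,1],[0,0,0.002,0,0,0,1],[0,0,0.002,0,0,0,1],[0,0,0.002,0,0,0,1]]
  ]
}}

```text
t: 15.25
ee_pos: [631.5, 18.2, 321.2]
orientation: [0.961, 2.99, 0.002]
ft_force: [0.8, 3.9, 6.4]
width: 0.4
```

Call:
{"name": "jog_arm", "arguments": {
  "steps": [
    [[0,0,0.002,0,0,0,1],[0,0,0.002,0,0,0,1],[0,0,0.002,0,0,0,1]]
  ]
}}

```text
t: 15.5
ee_pos: [632.6, 18.6, 316.2]
orientation: [0.96, 2.986, 0.005]
ft_force: [5.0, 4.2, 6.7]
width: 0.6
```

Call:
{"name": "jog_arm", "arguments": {
  "steps": [
    [[0,0,0.002,0,0,0,1],[0,0,0.002,0,0,0,1],[0,0,0.002,0,0,0,1]]
  ]
}}

```text
t: 15.75
ee_pos: [633.7, 18.8, 311.0]
orientation: [0.959, 2.983, 0.007]
ft_force: [8.8, 5.3, 8.1]
width: 0.1
```

Call:
{"name": "jog_arm", "arguments": {
  "steps": [
    [[0,0,0.002,0,0,0,1],[0,0,0.002,0,0,0,1]]
  ]
}}

```text
t: 15.92
ee_pos: [633.5, 18.8, 306.9]
orientation: [0.959, 2.984, 0.007]
ft_force: [4.8, 4.2, 5.7]
width: 0.4
```

It is past the 0.3 rad jam point at moderate force, so I continue.

Call:
{"name": "jog_arm", "arguments": {
  "steps": [
    [[0,0,0.002,0,0,0,1],[0,0,0.002,0,0,0,1],[0,0,0.002,0,0,0,1]]
  ]
}}

```text
t: 16.17
ee_pos: [631.9, 18.2, 299.3]
orientation: [0.96, 2.989, 0.002]
ft_force: [3.3, 2.0, 5.0]
width: 0.9
```

Call:
{"name": "jog_arm", "arguments": {
  "steps": [
    [[0,0,0.002,0,0,0,1],[0,0,0.002,0,0,0,1],[0,0,0.002,0,0,0,1]]
  ]
}}

```text
t: 16.42
ee_pos: [631.0, 17.9, 292.3]
orientation: [-0.961, -2.991, 0.0]
ft_force: [2.6, 2.2, 4.1]
width: 0.3
```

Call:
{"name": "jog_arm", "arguments": {
  "steps": [
    [[0,0,0.002,0,0,0,1],[0,0,0.002,0,0,0,1]]
  ]
}}

```text
t: 16.58
ee_pos: [630.9, 17.9, 288.2]
orientation: [-0.961, -2.99, 0.0]
ft_force: [2.3, 1.9, 3.6]
width: 0.6
```

Call:
{"name": "jog_arm", "arguments": {
  "steps": [
    [[0,0,0.002,0,0,0,1],[0,0,0.002,0,0,0,1]]
  ]
}}

```text
t: 16.75
ee_pos: [630.9, 17.8, 284.2]
orientation: [-0.961, -2.99, 0.001]
ft_force: [2.5, 2.2, 3.9]
width: 0.2
```

Nearly home, so I use 1 mm steps now.

Call:
{"name": "jog_arm", "arguments": {
  "steps": [
    [[0,0,0.001,0,0,0,1],[0,0,0.001,0,0,0,1]]
  ]
}}

```text
t: 16.92
ee_pos: [630.8, 17.8, 282.2]
orientation: [-0.961, -2.99, 0.001]
ft_force: [0.1, -0.1, 3.8]
width: 0.5
```

Call:
{"name": "jog_arm", "arguments": {
  "steps": [
    [[0,0,0.001,0,0,0,1],[0,0,0,0,0,0,1]]
  ]
}}

```text
t: 17.08
ee_pos: [630.7, 17.8, 281.3]
orientation: [-0.961, -2.99, 0.001]
ft_force: [0.4, 0.2, 2.5]
width: 0.6
```

Call:
{"name": "jog_arm", "arguments": {
  "steps": [
    [[0,0,0.0007,0,0,0,1],[0,0,0,0,0,0,1]]
  ]
}}

```text
t: 17.25
ee_pos: [630.8, 17.8, 280.7]
orientation: [-0.961, -2.99, 0.001]
ft_force: [-0.5, -1.1, 2.3]
width: 0.3
```

Call:
{"name": "jog_arm", "arguments": {
  "steps": [
    [[0,0,0.0007,0,0,0,1],[0,0,0,0,0,0,1]]
  ]
}}

```text
t: 17.42
ee_pos: [630.9, 17.9, 280.1]
orientation: [-0.961, -2.99, 0.001]
ft_force: [-1.6, -0.6, 3.1]
width: 0.7
```

Call:
{"name": "jog_arm", "arguments": {
  "steps": [
    [[0,0,0.0007,0,0,0,1],[0,0,0,0,0,0,1]]
  ]
}}

```text
t: 17.58
ee_pos: [631.0, 17.9, 279.6]
orientation: [-0.961, -2.991, 0.0]
ft_force: [-2.5, -1.1, 5.0]
width: 0.2
```

Call:
{"name": "jog_arm", "arguments": {
  "steps": [
    [[0,0,0.0005,0,0,0,1],[0,0,0,0,0,0,1]]
  ]
}}

```text
t: 17.75
ee_pos: [631.0, 17.9, 279.3]
orientation: [-0.961, -2.991, 0.0]
ft_force: [-2.5, -1.2, 7.0]
width: 0.4
```

Call:
{"name": "jog_arm", "arguments": {
  "steps": [
    [[0,0,0.0005,0,0,0,1],[0,0,0,0,0,0,1]]
  ]
}}

```text
t: 17.92
ee_pos: [631.0, 17.9, 279.0]
orientation: [-0.961, -2.991, 0.0]
ft_force: [-3.1, -0.8, 7.2]
width: 0.6
```

Call:
{"name": "jog_arm", "arguments": {
  "steps": [
    [[0,0,0.0005,0,0,0,1],[0,0,0,0,0,0,1]]
  ]
}}

```text
t: 18.08
ee_pos: [631.1, 17.9, 278.7]
orientation: [0.961, 2.991, -0.0]
ft_force: [-2.9, -0.0, 10.0]
width: 0.9
```

Call:
{"name": "jog_arm", "arguments": {
  "steps": [
    [[0,0,0.0005,0,0,0,1],[0,0,0,0,0,0,1]]
  ]
}}

```text
t: 18.25
ee_pos: [631.1, 17.9, 278.4]
orientation: [0.961, 2.991, -0.0]
ft_force: [-3.0, -0.7, 10.6]
width: 0.5
```

Force climbs to about 10 N with hardly any motion, so the lever is at its stop. I lift off and check.

Call:
{"name": "jog_arm", "arguments": {
  "steps": [
    [[0,0,-0.003,0,0,0,1],[0,0,-0.01,0,0,0,1],[0,0,-0.03,0,0,0,1],[0,0,-0.03,0,0,0,1],[0,0,-0.03,0,0,0,1],[-0.02,-0.0284,-0.03,0,0,0,1],[-0.02,-0.0284,0,0,0,0,1],[0,0,0,0,0,0,1],[0,0,0,0,0,0,1]]
  ]
}}

```text
t: 19.0
ee_pos: [630.3, -49.6, 408.4]
orientation: [0.965, 2.989, 0.001]
ft_force: [0.6, 0.2, -1.0]
width: 0.4
```

```bash
python3 st.py
python3 - <<'E'
from ov import *
o=ctrl.get_obs();im=np.ascontiguousarray(ctrl.get_image('wrist')[:,:,::-1]);im2=ctrl.get_image('side')[:,:,::-1];im3=ctrl.get_image('top')[:,:,::-1];cv2.imwrite('pics/top6.png',im3)
r=ctrl.landmark_of('handle_end','wrist');print(r)
s=2.52-np.pi;x,y=564.2,-4.2
for th in(.3,.6,.73,.82):
    a=np.radians(31)-th;w=56*np.cos(a);X=(x+np.cos(s)*42-np.sin(s)*w,y+np.sin(s)*42+np.cos(s)*w,106+56*np.sin(a));print(th,proj('wrist',X,o),proj('side',X))
print(ctrl.landmark_of('handle_end','side'))
ov('wrist',x,y,s,.82,'pics/w6.png',box=(200,60,400,210),f=3.6,im=im,o=o)
cv2.imwrite('pics/s6.png',cv2.resize(im2[150:270,250:370],None,fx=5,fy=5,interpolation=2))
E
```

```text
t 19.0 p [630.3 -49.6 408.4] yawx 2.5172 F [ 0.6  0.2 -1. ] M [ 0.051 -0.145 -0.007] w 0.4 q6 -1.044
[{'uv': [329.6, 168.1], 'p': 0.79}]
0.3 (np.float64(339.4132995577628), np.float64(169.23569389625806)) (np.float64(313.05046004529646), np.float64(188.36041224081046))
0.6 (np.float64(337.6681023016885), np.float64(166.9718819419747)) (np.float64(312.85256155018516), np.float64(194.03470336136004))
0.73 (np.float64(335.3455951326812), np.float64(166.07451086336647)) (np.float64(312.91294691190797), np.float64(196.75458242854754))
0.82 (np.float64(333.258772442648), np.float64(165.49130043237963)) (np.float64(313.00573808481806), np.float64(198.6981383434324))
[{'uv': [332.4, 250.9], 'p': 0.68}, {'uv': [438.7, 166.7], 'p': 0.65}, {'uv': [313.3, 198.6], 'p': 0.59}, {'uv': [315.4, 202.8], 'p': 0.39}]
```

View pics/w6.png

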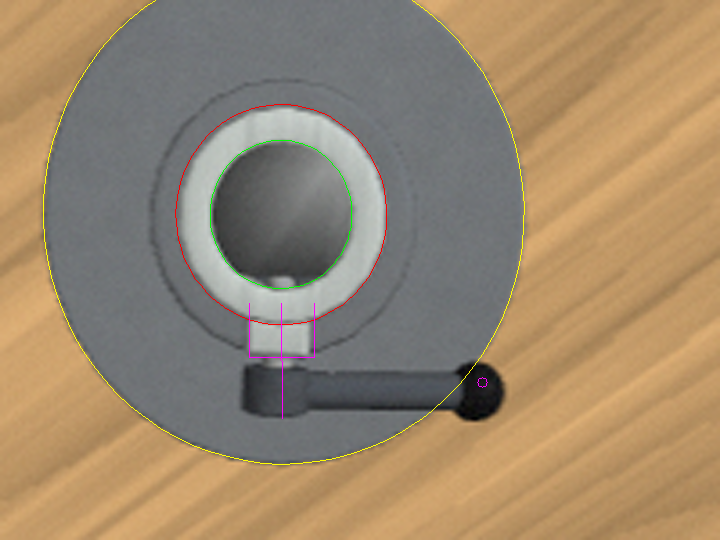

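View pics/s6.png

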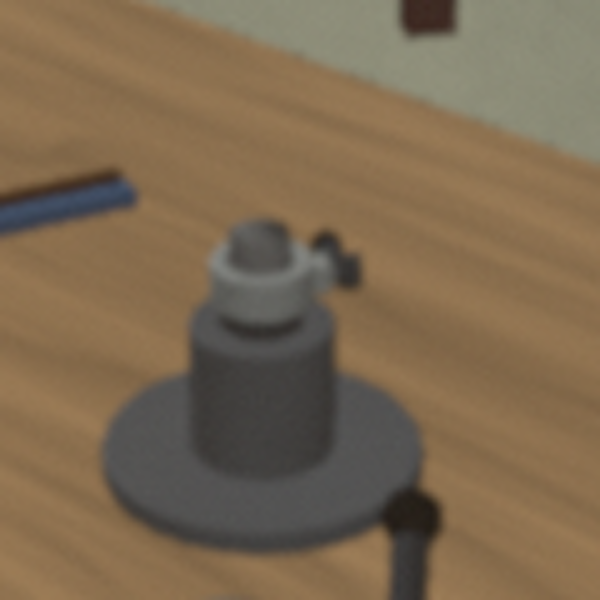

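View pics/top6.png

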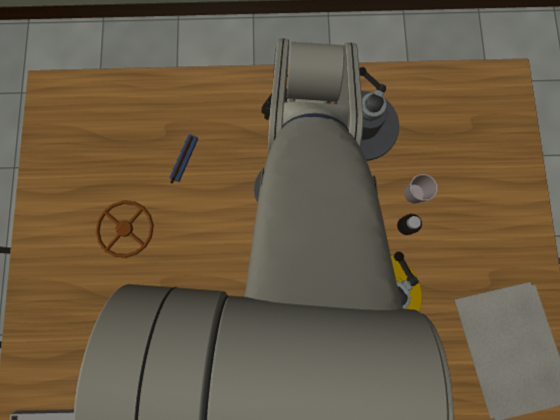

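The lever ball is at side pixel (313.3,198.6). The 0.82 rad prediction is (313.0,198.7), so it is home. Bystanders are unmoved and the gripper is clear, so I hand in.

```bash
python3 -c "
from workcell import ctrl
print(ctrl.close_job())"
```

```text
the job is handed in; nothing more can be done
None
```

The collar on the small grey stand is locked on its flat with the lever fully down, and the job was handed in at about 19 s.

- **Turning:** I gripped the collar and turned it clockwise past the flat to feel it, then back about 0.31 rad to the middle. That is about 0.87 rad clockwise from the start. The picture taken after letting go showed the flat square to the screw.
- **Disagreement in the feel:** The ball's drop was milder than described. The moment fell from about +0.18 to −0.05 N m, not to −0.4, then rose evenly. The middle I took from this agreed with the camera.
- **Lever:** I pressed it down with the shut fingertips. The readings between steps peaked at about 13 N (at about 0.2–0.3 rad of lever travel), under the 25 N limit, and it met a stop at about 10 N.
- **Last checks:** In the side view the lever ball is within a pixel of where 0.82 rad would put it. In the wrist view it is about 4 pixels off, further along than the fully-down position rather than short of it. The gripper is clear, and in the last top view the carousel, ink bottle, cup and brush rest are where they started.

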